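# Find the rocking cover on the key machine's bed and hold it down

## Robot

A 7-joint arm with a two-finger parallel gripper is mounted at the origin on the work surface. World frame = base frame: x ahead of the robot, y to its left, z up, the work surface at z = 0. Lengths are in mm, angles in rad, forces in N, time in s.
With the tool pointing down it reaches from about 400 to 875 mm from the base axis. Payload 4.4 kg.
Tool frame: the origin (TCP) lies at the very end of the fingers, on their centre line; the grasp point (between the pads) lies 19 mm behind it; y points along the fingers, x is the direction in which the jaws open and shut, and the axes are right-handed (so a half turn about y gives the same grasp; the last joint's range is limited). The gripper opens to 85 mm and grips with 20 to 120 N. Pads are 22 mm wide; open, the fingers measure 114 mm over their backs; the gripper's body (76 mm by 85 mm) begins 54 mm behind the grasp point. The pads swing forward as they close: fully open they stand 13 mm farther back than shut.
Start: joints at [-1.378, 0.628, 0.038, 1.517, -0.027, 0.996, -0.02], TCP at [166.323, 628.374, 231.313] pointing down, gripper open.
Joint ranges: [-3.06, 3.06], [-0.37, 2.12], [-1.25, 1.32], [0.18, 2.47], [-1.1, 4.24], [0.23, 1.98], [-2.94, 2.94]. Speed limits (rad/s): [2.57, 2.57, 3.14, 3.14, 3.14, 3.14, 3.14].

## Interface

Orientations are given as [roll, pitch, yaw] about the fixed x, y, z axes, in that order (R = Rz(yaw) Ry(pitch) Rx(roll)).
In Python, from cell import readout, eyes, finish_job gives the robot as it stands. The module is installed in compiled form; this text tells all that it offers.
- The arm moves only by the tool apply_moves, never from a script. Its argument "commands" is a list that holds one entry, the list of rows, each a list of 6 numbers: the shift along the tool's x, y, z in units of 0.04 m (1.0 is 0.04 m), then the turn, a rotation vector about the tool's x, y, z in units of 5 degrees (1.0 is 5 degrees). A call has 1 to 8 rows; each row shifts and turns the pose as measured when the row begins, along the tool's axes as they then stand; what a row does not reach is not made up. A row lasts 1/12 s, in which the tool goes at most 41.7 mm and 7.16 degrees, less where a joint would pass 70% of its speed; a pose out of reach is approached as far as the arm can. A call with a number of a shift or a turn outside -1 to 1 is refused whole. A call with a gripper value outside its range is refused whole. "claw" is the finger opening in mm, from 0 to 85.4, set as the call begins (left out, the last holds). The fingers move at their own pace and stop on an object; the grip force is fixed at half the most. Time passes only in rows, so rows that do not move let the fingers close. It gives the time, the measured TCP pose, the force and the opening at its end, in the units of the state.
- readout.read_state(): the state, without advancing time (a new reading comes with each control period).
- eyes.get_image(name): name is "scene" or "top" or "wrist"; returns a dict with "image" (480x640x3 uint8, red, green, blue), "mtx" (3x3 intrinsics, pixels), "rvec" (rotation vector, rad) and "tvec" (3), from world to camera coordinates, as OpenCV has them. Camera axes: x right, y down, z forward; pixel columns grow to the right and rows downward; lengths in mm; the calibration is good to about 2 mm. A picture is of the moment at which its call begins. There is no depth.
- finish_job(): hands the job in, once; it reports no verdict.
The state is a dict: "clock": time; "qpos": joint angles; "qd": joint speeds; "tau": joint torques, N m; "eef_pos": TCP position; "tool_rot": TCP orientation; "force": force on the tool from outside, world axes, zero at the start; "torque": the same for the moment, N m; "width": finger opening in mm.
Only numpy, scipy, OpenCV 4.12 (cv2) and the standard library are available. Lean on these libraries where they do the work, as an engineer would, in place of code of your own. Each camera call takes 0.05 s, during which the arm holds its last target. There are 200 camera calls.

## Task

One of the four square cover plates in the key-cutting machine's bed has come off its clip and rocks on a spring stud when pressed near an edge; the other three sit firm. Press on the covers with a fingertip to find the loose one, then press it level and fully down into its recess and finish while holding it down there, so that its clip can be fastened from below. Use moderate pressure, do not lift or pull out any cover, and leave the key, lock cylinder, clamping jaw and screwdriver where they are.

Things in the scene. Friction and masses are not known exactly. Their poses are not given: they have to be found in the camera images.
- bed: fixed aluminium machine bed on the bench, 180 (x) x 360 (y) x 22 mm high; origin at the centre of its underside, x axis across it (away from the robot at yaw 0), y along the row of covers. Four square recesses, 65.5 x 65.5 mm and 8 mm deep, centred at x = -35 mm and y = -114, -38, 38 and 114 mm of its frame, hold the covers.
- cover_1: Number 1 of the row, counted from the bed's -y end, of four identical-looking dark steel cover plates, 64 x 64 x 10 mm, 90 g; origin at the centre of its underside, z up, x and y along its sides. May be the loose one. Firm covers do not give; they lie on packing and their tops stand 2 to 5 mm above the bed's top (24 to 27 mm above its underside).
- cover_2: Number 2 of the row, counted from the bed's -y end, of four identical-looking dark steel cover plates, 64 x 64 x 10 mm, 90 g; origin at the centre of its underside, z up, x and y along its sides. May be the loose one. The loose cover rests on a 10 mm wide sprung stud under its centre, its top 5 mm above the bed's top; a light press near an edge rocks it 0.07 to 0.1 rad.
- cover_3: Number 3 of the row, counted from the bed's -y end, of four identical-looking dark steel cover plates, 64 x 64 x 10 mm, 90 g; origin at the centre of its underside, z up, x and y along its sides. May be the loose one. Pressed within 8 mm of its centre, the loose cover yields at 4 N, is fully down (3 mm) at 7 N and rises when let go; 12 to 20 N holds it well.
- cover_4: Number 4 of the row, counted from the bed's -y end, of four identical-looking dark steel cover plates, 64 x 64 x 10 mm, 90 g; origin at the centre of its underside, z up, x and y along its sides. May be the loose one. Fully down, the loose cover's top is 2 mm above the bed's top. Pressing it only near an edge does not level it. Over 45 N on a cover is too hard.
- key: loose brass key, 60 mm long, 26 mm wide bow, 4 mm thick, lying flat on the far (+x) strip of the bed; origin at the bow's centre, underside; blade along +x. Leave alone.
- lock: loose brass lock cylinder, 34 mm tall, 26 x 17 mm in plan, standing on the far strip of the bed; origin under its round part. Leave alone.
- jaw: loose aluminium key-clamping jaw with a red thumbwheel on one side (+y), 60 x 104 mm in plan, 45 mm tall, standing on the bench beside the +y end of the bed; origin at the underside under the middle of the block. Leave alone.
- screwdriver: loose screwdriver lying on the bench beside the -y end of the bed, about 200 mm long along its x axis, up to about 30 mm high. Leave alone.
There are look-alikes about, which are no part of the job. What is shaped like the cover_2 but blue or white is not meant.

How it is judged (in metres and radians):
At the end, for the whole second after the job is handed in: The loose cover has gone down by more than 2 mm, its underside is within 1.5 mm of the recess floor, and the fingers still press on it with more than 3 N; all four covers are level within 0.03 rad (((contact force between the fingers and cover_1 above 3 N and distance of cover_1 from where it was at the start of the episode above 0.002 m and z of cover_1 in the frame of bed below 0.0155 m) or (contact force between the fingers and cover_2 above 3 N and distance of cover_2 from where it was at the start of the episode above 0.002 m and z of cover_2 in the frame of bed below 0.0155 m) or (contact force between the fingers and cover_3 above 3 N and distance of cover_3 from where it was at the start of the episode above 0.002 m and z of cover_3 in the frame of bed below 0.0155 m) or (contact force between the fingers and cover_4 above 3 N and distance of cover_4 from where it was at the start of the episode above 0.002 m and z of cover_4 in the frame of bed below 0.0155 m)) and angle between each of cover_1, cover_2, cover_3, cover_4's own z axis and vertical below 0.03 rad); the arm keeps its last pose, push and grip.
It fails at once if a cover is lifted (underside more than 12 mm above the recess floor) (z of any of cover_1, cover_2, cover_3, cover_4 in the frame of bed above 0.026 m).
It fails at once if a cover is pressed with more than 45 N (contact force between the fingers and cover_1 above 45 N or contact force between the fingers and cover_2 above 45 N or contact force between the fingers and cover_3 above 45 N or contact force between the fingers and cover_4 above 45 N).
It fails at once if the key, lock, jaw or screwdriver is moved more than 15 mm (distance of any of key, lock, jaw, screwdriver from where it was at the start of the episode above 0.015 m).
It also fails if it takes over 45 s, if anything falls off the work surface, if the arm or the gripper's body presses on something with over 40 N, if the wrist force passes 120 N, or if a joint passes its speed limit or range.

## Working session

There is one attempt and no reset: what is moved stays moved. The work goes in short steps, Python scripts to look and compute and a tool call to move; the robot and the scene stay as the last step left them, time stands still between calls to the robot, and variables do not carry over. Pictures are saved under pics/ and viewed, about 8 in all and at most 12, crops included, and the job is handed in when it is done.

Besides the shell and the picture viewer there is one more tool, called by a JSON object that holds its "api" and its "payload", one argument or row to a line. apply_moves: Moves the arm, as the interface text tells. Shifts and turns lie within -1 to 1; 1 stands for 0.04 m of shift or 5 degrees of turn. Its arguments: {"type":"object","properties":{"commands":{"type":"array"},"claw":{"type":"number"}},"required":["commands"]}

```bash
mkdir -p pics
cat > h.py <<'E'
import numpy as np, cv2
from cell import readout, eyes, finish_job
def shot(n,f=None):
    d=eyes.get_image(n)
    if f: cv2.imwrite('pics/'+f,d['image'][:,:,::-1])
    return d
def ray(d,uv,z):
    uv=np.array(uv,float).reshape(-1,1,2)
    p=cv2.undistortPoints(uv,np.array(d['mtx'],float),None).reshape(-1,2)
    R=cv2.Rodrigues(np.array(d['rvec'],float))[0];t=np.array(d['tvec'],float).ravel()
    c=-R.T@t; v=np.c_[p,np.ones(len(p))]@R
    return c+v*((z-c[2])/v[:,2])[:,None]
E
python3 - <<'E'
from h import *
a=shot('top','top.png');shot('scene','scene.png')
s=readout.read_state();print(s)
print(ray(a,[[0,0],[639,0],[0,479],[639,479]],22))
E
```

```text
{'clock': 0.1, 'qpos': array([-1.37778255,  0.62922993,  0.03842171,  1.51831633, -0.02700248,
        0.99624756, -0.02001277]), 'qd': array([-0.00118179, -0.00235365, -0.00016082, -0.00217076,  0.00221959,
       -0.00135328,  0.00054937]), 'tau': array([ 4.03313607e-03, -5.64540982e+01,  1.23127129e+00, -1.93976766e+01,
        1.14195416e-02,  5.43685906e-03,  1.65970124e-05]), 'eef_pos': array([166.16944961, 627.81458702, 230.4805    ]), 'tool_rot': array([-1.57079708,  0.00168413,  1.31198599]), 'force': array([0.58521618, 0.46724726, 0.33473631]), 'torque': array([ 0.02319645,  0.00814184, -0.0104229 ]), 'width': 85.12485188329076}
[[ 939.49882321  614.80359309   22.        ]
 [ 936.14913561 -527.64588802   22.        ]
 [  81.16341913  561.94268343   22.        ]
 [ 129.83917391 -517.46761801   22.        ]]
```

View pics/top.png

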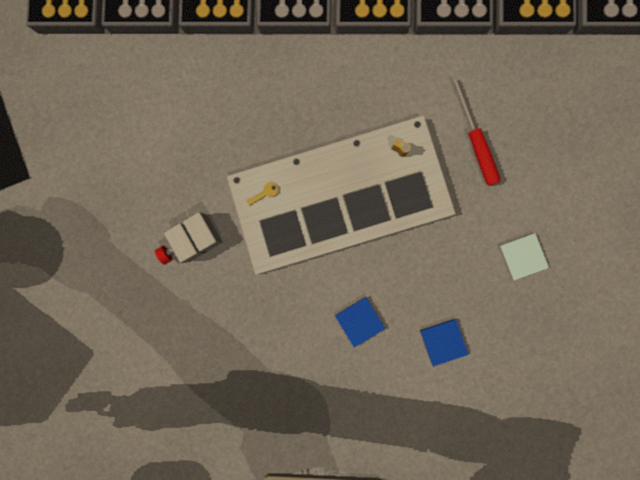

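View pics/scene.png

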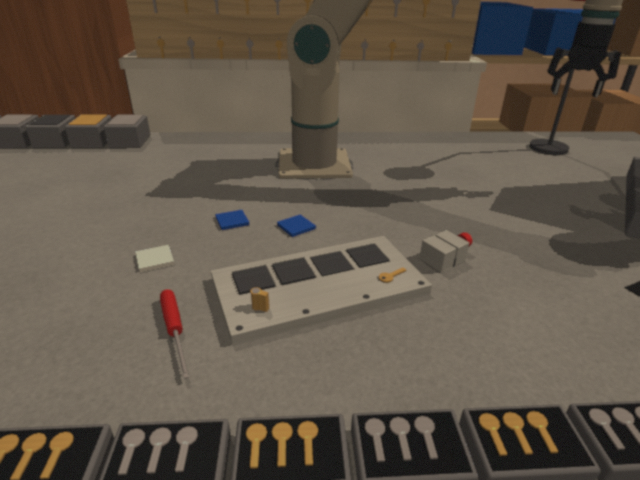

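The four dark plates in the bed, at about (283,233), (324,220), (367,207) and (409,195) in the top view, are the covers. The blue plates (360,321) and (445,342) and the white one (524,257) lie on the bench and are decoys.

```bash
cat > m.py <<'E'
from h import *
d=shot('top'); im=d['image']
g=cv2.cvtColor(im,cv2.COLOR_RGB2GRAY)
m=((g<75)*255).astype(np.uint8); box=np.zeros_like(m); cv2.fillPoly(box,[np.array([[235,182],[422,122],[449,212],[259,266]])],255)
m=cv2.morphologyEx(m&box,cv2.MORPH_OPEN,np.ones((5,5)))
cs,_=cv2.findContours(m,0,2)
C=[]
for c in cs:
    if cv2.contourArea(c)<600: continue
    r=cv2.minAreaRect(c); p=cv2.boxPoints(r)
    w=ray(d,p,26); e=[np.linalg.norm(w[i]-w[i-1]) for i in range(4)]
    C.append(w.mean(0)); print(np.round(r[0],1),np.round(w.mean(0),1),np.round(e,1))
C=np.array(sorted(C,key=lambda c:c[1]))
v=C[-1]-C[0];print('pitch',np.diff(C,axis=0),np.linalg.norm(v[:2])/3,'y axis deg',np.degrees(np.arctan2(v[1],v[0])))
x0=300;crop=cv2.resize(im[105:285,215:465],None,fx=3,fy=3,interpolation=2);cv2.imwrite('pics/crop.png',crop[:,:,::-1])
print('key/lock',ray(d,[[265,192],[402,146]],26))
E
python3 m.py
```

```text
[282.3 232.8] [520.6  79.4  26. ] [63.4 64.1 63.2 63.7]
[324.2 220.2] [543.9   7.3  26. ] [63.2 63.2 63.  62.8]
[366.3 207.1] [567.9 -64.8  26. ] [63.2 64.  63.  63.7]
[408.4 194.5] [ 591.1 -136.5   26. ] [63.2 65.  63.  64.7]
pitch [[-23.21335925  71.67824028   0.        ]
 [-23.99533183  72.11268361   0.        ]
 [-23.31835956  72.09196353   0.        ]] 75.70372510431056 y axis deg 108.09176214065964
key/lock [[ 591.13844444  111.7104774    26.        ]
 [ 675.19104157 -124.36798234   26.        ]]
```

View pics/crop.png

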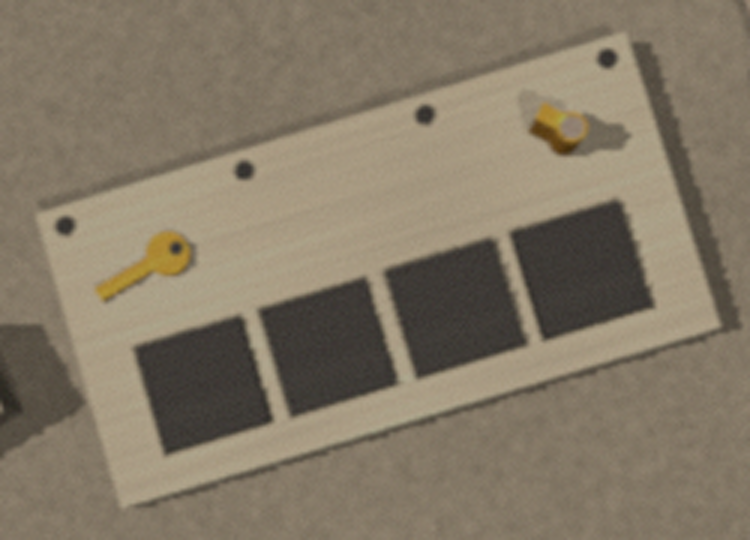

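The covers measure 63–65 mm with a 75.7 mm pitch, against 64 and 76 expected, and bed yaw is 18.1°. I'll close the fingers and go to cover 4.

{"api": "apply_moves", "payload": {
  "commands": [
    [[-0.67, 0, -0.74, 0, 0, 0], [-0.67, 0, -0.74, 0, 0, 0], [-0.67, 0, -0.74, 0, 0, 0], [-0.67, 0, -0.74, 0, 0, 0], [-0.67, 0, -0.74, 0, 0, 0], [-0.67, 0, -0.74, 0, 0, 0], [-0.67, 0, -0.74, 0, 0, 0], [-0.67, 0, -0.74, 0, 0, 0]]
  ],
  "claw": 0
}}

```text
clock: 0.82
eef_pos: [337.8, 359.3, 225.6]
tool_rot: [-1.563, -0.001, 1.333]
force: [0.7, -0.3, 0.1]
width: 0.3
```

{"api": "apply_moves", "payload": {
  "commands": [
    [[-0.67, 0, -0.74, 0, 0, 0], [-0.67, 0, -0.74, 0, 0, 0], [-0.67, 0, -0.74, 0, 0, 0], [-0.67, 0, -0.74, 0, 0, 0], [-0.67, 0, -0.74, 0, 0, 0], [-0.67, 0, -0.74, 0, 0, 0], [0, 0, 0, 0, 0, 0], [0, 0, 0, 0, 0, 0]]
  ]
}}

```text
clock: 1.48
eef_pos: [481.2, 139.9, 224.1]
tool_rot: [-1.568, 0.003, 1.317]
force: [-1.4, 0.9, -0.0]
width: -0.2
```

{"api": "apply_moves", "payload": {
  "commands": [
    [[-0.62, 0.2, -0.68, 0, 0, 0], [-0.62, 0.2, -0.68, 0, 0, 0], [0, 0.95, 0, 0, 0, 0], [0, 0.95, 0, 0, 0, 0], [0, 0.95, 0, 0, 0, 0], [0, 0.6, 0, 0, 0, 0], [0, 0, 0, 0, 0, 0]]
  ]
}}

```text
clock: 2.07
eef_pos: [526.5, 81.3, 66.9]
tool_rot: [-1.577, -0.003, 1.323]
force: [-0.5, 0.4, 0.7]
width: -0.2
```

Run:
```python
from h import *
d=shot('scene');cv2.imwrite('pics/s2.png',cv2.resize(d['image'][180:360,190:450],None,fx=3,fy=3)[:,:,::-1])
print(readout.read_state()['eef_pos'],readout.read_state()['tool_rot'])
```

```text
[527.05113982  81.6425332   68.58476805] [-1.57822517 -0.00420354  1.32361777]
```

View pics/s2.png

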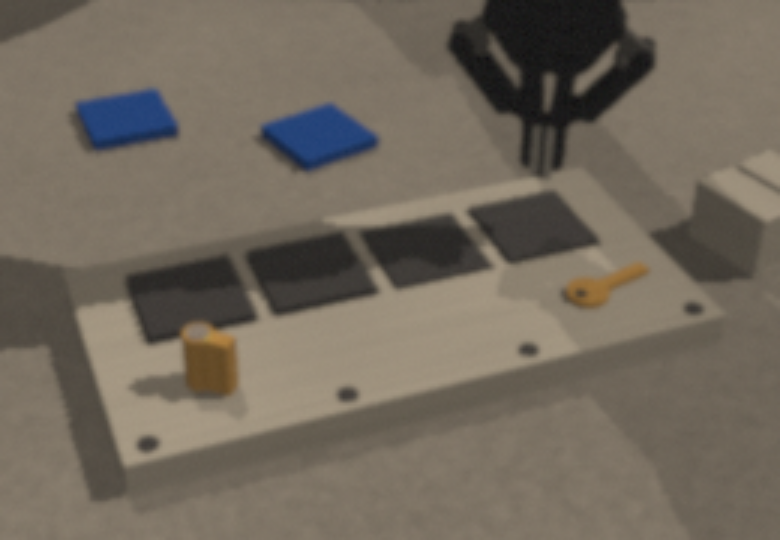

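{"api": "apply_moves", "payload": {
  "commands": [
    [[-0.09, 0.3, 0.14, 0, 0, 0], [0, 0.3, 0, 0, 0, 0], [0, 0.2, 0, 0, 0, 0], [0, 0, 0, 0, 0, 0]]
  ]
}}

```text
clock: 2.45
eef_pos: [524.2, 83.5, 39.9]
tool_rot: [-1.585, -0.009, 1.328]
force: [0.2, 0.5, 0.4]
width: 0.2
```

{"api": "apply_moves", "payload": {
  "commands": [
    [[-0.14, 0.1, 0.08, 0.16, 0, 0.1], [0, 0.05, 0, 0, 0, 0], [0, 0.05, 0, 0, 0, 0]]
  ]
}}

```text
clock: 2.7
eef_pos: [522.1, 79.7, 33.8]
tool_rot: [-1.574, -0.001, 1.329]
force: [-0.5, -0.0, 0.1]
width: 0.1
```

{"api": "apply_moves", "payload": {
  "commands": [
    [[0, 0.05, 0, 0, 0, 0], [0, 0.05, 0, 0, 0, 0]]
  ]
}}

```text
clock: 2.87
eef_pos: [523.1, 79.7, 30.3]
tool_rot: [-1.576, -0.002, 1.329]
force: [0.6, -0.5, 0.5]
width: 0.4
```

Next come 2 mm and 1 mm steps until contact.

{"api": "apply_moves", "payload": {
  "commands": [
    [[0, 0.05, 0.04, 0, 0, 0], [0, 0.05, 0, 0, 0, 0]]
  ]
}}

```text
clock: 3.03
eef_pos: [521.8, 80.1, 26.3]
tool_rot: [-1.577, -0.002, 1.329]
force: [0.2, 0.1, 0.5]
width: -0.3
```

{"api": "apply_moves", "payload": {
  "commands": [
    [[0, 0.03, 0.03, 0, 0, 0]]
  ]
}}

```text
clock: 3.12
eef_pos: [521.8, 80.1, 25.5]
tool_rot: [-1.579, -0.003, 1.328]
force: [0.6, -2.2, 17.7]
width: 0.1
```

{"api": "apply_moves", "payload": {
  "commands": [
    [[0, 0.03, 0, 0, 0, 0]]
  ]
}}

```text
clock: 3.2
eef_pos: [521.9, 80.1, 25.5]
tool_rot: [-1.58, -0.003, 1.328]
force: [-6.5, 0.1, 25.1]
width: -0.1
```

{"api": "apply_moves", "payload": {
  "commands": [
    [[0, 0.05, 0, 0, 0, 0]]
  ]
}}

```text
clock: 3.28
eef_pos: [521.8, 80.1, 25.4]
tool_rot: [-1.58, -0.004, 1.328]
force: [-6.9, -0.3, 32.9]
width: -0.1
```

Cover 4 is firm: contact at z=25.5, no give up to 33 N. On to cover 3.

{"api": "apply_moves", "payload": {
  "commands": [
    [[0, -0.3, 0, 0.1, 0, 0.04], [-0.54, -0.1, -0.32, 0, 0, 0], [-0.54, 0, -0.32, 0, 0, 0], [-0.55, 0, -0.33, 0, 0, 0], [0, 0, 0, 0, 0, 0], [0, 0, 0, 0, 0, 0]]
  ]
}}

```text
clock: 3.78
eef_pos: [545.0, 7.2, 43.5]
tool_rot: [-1.573, -0.002, 1.333]
force: [-1.0, 0.0, -0.1]
width: -0.4
```

{"api": "apply_moves", "payload": {
  "commands": [
    [[0, 0.15, 0.02, 0, 0, 0], [0, 0.15, 0, 0, 0, 0], [0, 0, 0, 0, 0, 0]]
  ]
}}

```text
clock: 4.03
eef_pos: [543.5, 8.3, 30.3]
tool_rot: [-1.572, -0.002, 1.333]
force: [-0.4, -0.6, -0.2]
width: -0.2
```

{"api": "apply_moves", "payload": {
  "commands": [
    [[0, 0.04, 0, 0, 0, 0]]
  ]
}}

```text
clock: 4.12
eef_pos: [543.1, 9.3, 28.1]
tool_rot: [-1.571, -0.002, 1.334]
force: [0.5, 0.9, 0.1]
width: -0.1
```

{"api": "apply_moves", "payload": {
  "commands": [
    [[0, 0.03, 0, 0, 0, 0]]
  ]
}}

```text
clock: 4.2
eef_pos: [542.5, 10.2, 26.3]
tool_rot: [-1.57, -0.002, 1.336]
force: [-0.4, 0.5, -0.1]
width: -0.2
```

{"api": "apply_moves", "payload": {
  "commands": [
    [[-0.06, 0.02, 0, 0, 0, 0]]
  ]
}}

```text
clock: 4.28
eef_pos: [541.7, 9.2, 25.2]
tool_rot: [-1.569, -0.003, 1.337]
force: [0.6, 0.9, -0.1]
width: 0.0
```

{"api": "apply_moves", "payload": {
  "commands": [
    [[0, 0.02, 0, 0, 0, 0]]
  ]
}}

```text
clock: 4.37
eef_pos: [541.4, 9.1, 24.1]
tool_rot: [-1.569, -0.003, 1.338]
force: [0.2, -0.6, 1.4]
width: -0.1
```

{"api": "apply_moves", "payload": {
  "commands": [
    [[0, 0.02, 0, 0, 0, 0]]
  ]
}}

```text
clock: 4.45
eef_pos: [541.4, 9.1, 24.0]
tool_rot: [-1.569, -0.002, 1.338]
force: [-3.3, -0.5, 17.9]
width: 0.2
```

Cover 3 is firm: contact at z=24.1, 18 N with no travel. Cover 2 next.

{"api": "apply_moves", "payload": {
  "commands": [
    [[0, -0.3, 0, 0, 0, 0.02], [-0.55, -0.1, -0.36, 0, 0, 0], [-0.55, 0, -0.36, 0, 0, 0], [-0.55, 0, -0.36, 0, 0, 0], [0, 0, 0, 0, 0, 0], [0, 0, 0, 0, 0, 0]]
  ]
}}

```text
clock: 4.95
eef_pos: [570.0, -65.3, 41.4]
tool_rot: [-1.57, -0.002, 1.343]
force: [-0.6, 1.1, 0.1]
width: -0.1
```

{"api": "apply_moves", "payload": {
  "commands": [
    [[0, 0.13, 0, 0, 0, 0], [0, 0.13, 0, 0, 0, 0], [0, 0, 0, 0, 0, 0]]
  ]
}}

```text
clock: 5.2
eef_pos: [569.7, -64.8, 30.3]
tool_rot: [-1.571, -0.002, 1.343]
force: [0.9, 0.1, -0.6]
width: -0.3
```

{"api": "apply_moves", "payload": {
  "commands": [
    [[0, 0.03, 0.03, 0, 0, 0]]
  ]
}}

```text
clock: 5.28
eef_pos: [568.4, -63.6, 28.7]
tool_rot: [-1.57, -0.003, 1.345]
force: [0.9, 0.2, 0.0]
width: -0.1
```

{"api": "apply_moves", "payload": {
  "commands": [
    [[0, 0.02, 0, 0, 0, 0]]
  ]
}}

```text
clock: 5.37
eef_pos: [567.5, -62.5, 27.3]
tool_rot: [-1.569, -0.003, 1.346]
force: [0.3, 0.9, -0.2]
width: 0.2
```

{"api": "apply_moves", "payload": {
  "commands": [
    [[0, 0.02, 0, 0, 0, 0]]
  ]
}}

```text
clock: 5.45
eef_pos: [567.5, -62.1, 26.5]
tool_rot: [-1.569, -0.003, 1.347]
force: [0.0, -2.4, 3.1]
width: 0.2
```

{"api": "apply_moves", "payload": {
  "commands": [
    [[0, 0.02, 0, 0, 0, 0]]
  ]
}}

```text
clock: 5.53
eef_pos: [567.6, -62.3, 25.9]
tool_rot: [-1.569, -0.002, 1.347]
force: [-1.7, -1.7, 4.7]
width: -0.1
```

Cover 2 touches at about 26.6 and gives at about 4 N, so it looks like the loose one. I'll keep pressing gently.

{"api": "apply_moves", "payload": {
  "commands": [
    [[0, 0.02, 0, 0, 0, 0]]
  ]
}}

```text
clock: 5.62
eef_pos: [567.6, -62.4, 25.4]
tool_rot: [-1.569, -0.002, 1.347]
force: [-1.4, -0.6, 4.2]
width: 0.2
```

{"api": "apply_moves", "payload": {
  "commands": [
    [[0, 0.02, 0, 0, 0, 0]]
  ]
}}

```text
clock: 5.7
eef_pos: [567.6, -62.4, 24.9]
tool_rot: [-1.569, -0.002, 1.347]
force: [-1.6, 0.4, 4.9]
width: 0.1
```

{"api": "apply_moves", "payload": {
  "commands": [
    [[0, 0.02, 0, 0, 0, 0]]
  ]
}}

```text
clock: 5.78
eef_pos: [567.6, -62.3, 24.4]
tool_rot: [-1.57, -0.002, 1.347]
force: [-1.6, 0.2, 5.5]
width: 0.1
```

{"api": "apply_moves", "payload": {
  "commands": [
    [[0, 0.02, 0, 0, 0, 0]]
  ]
}}

```text
clock: 5.87
eef_pos: [567.6, -62.3, 24.1]
tool_rot: [-1.57, -0.002, 1.347]
force: [-4.1, -1.9, 12.0]
width: 0.4
```

{"api": "apply_moves", "payload": {
  "commands": [
    [[0, 0.01, 0, 0, 0, 0]]
  ]
}}

```text
clock: 5.95
eef_pos: [567.6, -62.4, 24.2]
tool_rot: [-1.57, -0.002, 1.347]
force: [-1.2, -0.9, 6.6]
width: -0.1
```

Run:
```python
from h import *
for i in range(6):
    d=shot('scene'); s=readout.read_state(); print(s['clock'],s['eef_pos'].round(2),s['force'].round(1))
cv2.imwrite('pics/s3.png',cv2.resize(d['image'][180:360,190:450],None,fx=3,fy=3)[:,:,::-1])
```

```text
6.0 [567.61 -62.34  24.17] [-1.2 -0.8  5.3]
6.05 [567.59 -62.35  24.15] [-1.6 -0.6  5.7]
6.1 [567.59 -62.36  24.14] [-1.1 -0.2  5.4]
6.15 [567.65 -62.38  24.15] [-1.2  0.2  5.7]
6.2 [567.6  -62.36  24.16] [-0.7 -0.8  5.8]
6.25 [567.57 -62.34  24.15] [-1.8 -1.2  6.8]
```

View pics/s3.png

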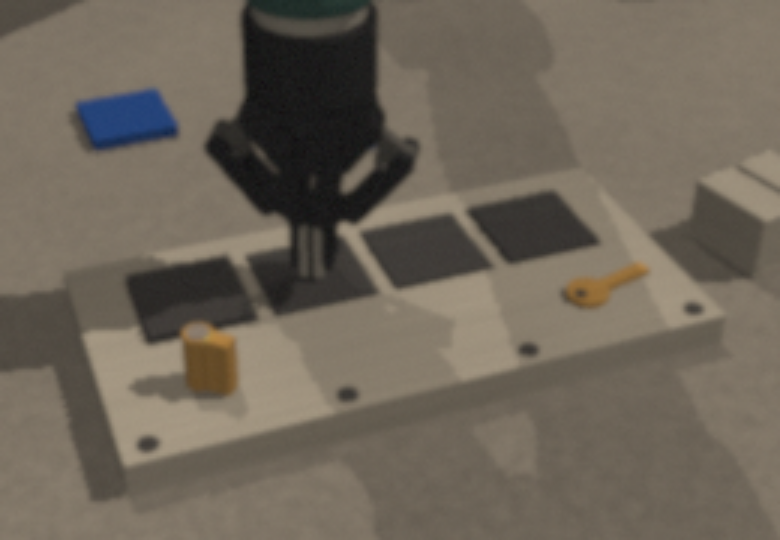

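The picture shows the fingertip at (310,275), mid-plate on cover 2, with the neighbours, key and lock in place. The force has settled at about 6 N, so I'll press harder to reach 12–20 N.

{"api": "apply_moves", "payload": {
  "commands": [
    [[0, 0.03, 0, 0, 0, 0]]
  ]
}}

```text
clock: 6.33
eef_pos: [567.6, -62.4, 24.1]
tool_rot: [-1.57, -0.002, 1.347]
force: [-3.8, -0.5, 19.7]
width: 0.3
```

{"api": "apply_moves", "payload": {
  "commands": [
    [[0, 0.03, 0, 0, 0, 0]]
  ]
}}

```text
clock: 6.42
eef_pos: [567.6, -62.4, 24.1]
tool_rot: [-1.57, -0.002, 1.347]
force: [-3.7, -0.6, 13.3]
width: -0.0
```

Run:
```python
from h import *
for i in range(12):
    d=shot('top'); s=readout.read_state(); print(s['clock'],s['eef_pos'].round(2),s['force'].round(1))
```

```text
6.4667 [567.6  -62.4   24.07] [-3.8 -0.  12.5]
6.5167 [567.59 -62.32  24.07] [-2.9 -0.7 12. ]
6.5667 [567.6  -62.35  24.08] [-3.  -0.7 13.6]
6.6167 [567.58 -62.36  24.05] [-2.7 -0.7 13.9]
6.6667 [567.59 -62.39  24.07] [-3.1 -0.2 12.6]
6.7167 [567.61 -62.36  24.08] [-3.6 -0.2 13.3]
6.7667 [567.61 -62.37  24.11] [-2.5  0.7 13.4]
6.8167 [567.59 -62.39  24.08] [-3.5  0.1 12.4]
6.8667 [567.57 -62.38  24.06] [-2.8 -0.1 13.5]
6.9167 [567.6  -62.36  24.07] [-4.  -0.9 13.1]
6.9667 [567.59 -62.35  24.07] [-3.1 -0.2 13. ]
7.0167 [567.6  -62.39  24.1 ] [-2.9  0.7 13. ]
```

```bash
python3 -c "
from h import *
finish_job(); print(readout.read_state()['force'],readout.read_state()['eef_pos'])"
```

```text
the job is handed in; nothing more can be done
the job is handed in; nothing more can be done
```

The loose cover is number 2. I pressed it down near its centre and handed the job in while still holding it there.

- **Finding it:** Covers 4 and 3 were firm, with contact at 25.5 mm and 24.1 mm above the bench and no give up to 33 N and 18 N. Cover 2 touched at about 26.6–27 mm and sank steadily at 4–5.5 N until it bottomed. I did not press cover 1, since cover 2 already behaved as the loose one should.
- **Last check:** Over the last 0.55 s before hand-in, the fingertip held steady at 24.07 mm, against the expected 24 mm for fully down. The force was steady at about 13 N, and the press point was about 2.5 mm from the cover's centre. The whole job took about 7 s.
- **Corrected on the way:** The first hold slackened to about 6 N, so I pressed again to reach 13 N.
- **Not measured directly:** I judged that the cover is level from the central press and the bottoming height. I saw nothing out of place in the last picture I viewed, though the jaw was only partly in view and the screwdriver not at all. The hand-in gave no verdict, and the state could not be read after it.

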